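# Dock the biscuit tin and draw off its tight lid

## Robot

A 6-joint arm with a two-finger parallel gripper is mounted at the origin on the work surface. World frame = base frame: x ahead of the robot, y to its left, z up, the work surface at z = 0. Lengths are in mm, angles in degrees, forces in N, time in s.
With the tool pointing down it reaches from about 350 to 850 mm from the base axis. Payload 8.1 kg.
Tool frame: the origin (TCP) lies between the finger pads; the fingertips stand 22 mm ahead of it and the grasp point (between the pads) lies 3 mm ahead of it; z points along the fingers, y is the line along which they close (so a half turn about z gives the same grasp; the last joint's range is limited). The gripper opens to 85 mm and grips with 20 to 120 N. Pads are 22 mm wide; open, the fingers measure 114 mm over their backs; the gripper's body (76 mm by 85 mm) begins 54 mm behind the grasp point. The pads swing forward as they close: fully open they stand 13 mm farther back than shut.
Start: joints at [-72.101, 7.471, 85.268, -0, 87.261, -4.893], TCP at [232.455, -553.146, 253.292] pointing down, gripper open.
Joint ranges: [-169.43, 169.43], [-51.17, 129.36], [1.28, 143.12], [-76.62, 256.62], [0, 156.53], [-152.29, 152.29]. Speed limits (degrees/s): [136.94, 136.94, 159.86, 180, 180, 180].

## Interface

Orientations are given as [roll, pitch, yaw] about the fixed x, y, z axes, in that order (R = Rz(yaw) Ry(pitch) Rx(roll)).
In Python, from bench import r, vision gives the robot as it stands.
- The arm moves only by the tool step_arm, never from a script. Its argument "targets" is a list that holds one entry, the list of rows, each a list of 6 numbers: the shift along the world's x, y, z in mm, then the turn, a rotation vector about the world's x, y, z in rad. In form: [[[x, y, z, rx, ry, rz], ...]]. A call has 1 to 12 rows; each row is the pose to reach, as a shift and turn from the pose commanded when the call began; what a row does not reach only later rows make up. A row lasts 1/12 s, in which the tool goes at most 41.7 mm and 7.16 degrees, less where a joint would pass 70% of its speed; a pose out of reach is approached as far as the arm can. A call with a gripper value outside its range is refused whole. "fingers" is the gripper's target within -1 to 1 (shut at 1, half-way at 0, fully open at -1), set as the call begins (left out, the last holds). The fingers move at their own pace and stop on an object; "newtons" is the grip in N (left out, the last holds). Time passes only in rows, so rows that repeat a pose let the fingers close. It gives the time, the measured TCP pose, the force, the opening and the grip force at its end, in the units of the state.
- r.sense(): the state, without advancing time (a new reading comes with each control period).
- vision.snapshot(name): name is "side" or "top" or "wrist"; returns a dict with "img" (384x512x3 uint8, blue, green, red), "mtx" (3x3 intrinsics, pixels), "eye" and "attitude" of the camera in the world. Camera axes: x right, y up, looking along -z (the intrinsics and any distortion apply to the point x, -y, -z); pixel columns grow to the right and rows downward; lengths in mm; the calibration is good to about 2 mm. A picture is of the moment at which its call begins. There is no depth.
- r.hand_in(): hands the job in; it is judged then, once.
The state is a dict: "time": time; "joint_pos": joint angles; "qd": joint speeds; "joint_efforts": joint torques, N m; "tool_pos": TCP position; "tcp_rot": TCP orientation; "ft_force": force on the tool from outside, world axes, zero at the start; "wrist_torque": the same for the moment, N m; "finger_gap": finger opening in mm; "grip_force": force on a finger pad.
Only numpy, scipy, OpenCV 4.12 (cv2) and the standard library are available. Lean on these libraries where they do the work, as an engineer would, in place of code of your own. Each camera call takes 0.05 s, during which the arm holds its last target. There are 200 camera calls.

## Task

Open the red biscuit tin for service. Its deep lid is too tight to pull off with the tin standing free, so slide the tin along the bar, without lifting it, fully home into the empty keeper dock, whose rails hold its foot down; then draw the lid straight up and off and set it down gently, open side down, in the middle of the cork mat. Leave the tin home in the dock and leave everything else on the bar as it is.

Things in the scene. Friction and masses are not known exactly. Their poses are not given: they have to be found in the camera images.
- tin: Base of the square biscuit tin to be opened, 0.45 to 0.7 kg. Origin: centre of its underside; z up, x and y square to its sides. Pale wooden foot plate 126 x 126 mm, 14 mm thick, which projects 8 mm beyond the lid all round; on it a steel box 100 x 100 mm that stands inside the lid. Stands loose on the bar and slides when pushed low at its side or at the lid's side.
- tin_rim (a point): Centre of the tin's open top, 102 mm above its underside. Just below the rim (centred 88 mm above the underside) a sprung brass strip, 36 x 16 mm, on each of the four sides presses outwards on the lid's inner walls. Biscuits inside.
- lid_center (a point): Centre of the red lid, half-way up its box; z up, x and y square to its sides. Deep box, open side down, 110 x 110 mm outside, 96 mm high, walls 3 mm, about 0.15 kg. Lower rim 48 mm below this point, flat top 48 mm above it. Set on the tin, the rim rests on the foot plate and the top is 110 mm above the bar. It overlaps the tin's box by 88 mm.
- lid_knob (a point): Middle (half-way up) of the dark wooden round knob on the lid, 28 mm in diameter, 42 mm high, 69 mm above the lid's centre. The strips hold the lid with about 10 to 18 N of friction over the whole 88 mm of the draw, more than the tin weighs: a tin that is not held down comes up with the lid.
- dock: Empty steel keeper dock, screwed to the bar. Origin: on the bar, where the middle of the tin's underside is when home; x points inwards, the way the tin slides in; z up. Two rails along x, 130 mm apart inside, from 40 mm before to 65 mm behind the origin; each has a lip, 18 to 21 mm above the bar, reaching 7 mm inwards over the tin's foot. Foot play: 2 mm each side, 4 mm under the lips.
- dock_mouth (a point): Middle of the empty dock's open mouth, on the bar, 73 mm before the dock's origin; the mouth flares from 130 mm wide (40 mm before the origin) to about 160 mm here. Any of the tin's four sides may go in first.
- dock_stop (a point): Middle of the face of the empty dock's back stop (24 mm high), 64.5 mm behind the dock's origin. The tin's foot meets it when the tin is home, with the tin's origin then 1.5 mm past the dock's.
- mat: Square cork mat, 180 x 180 mm, 4 mm thick, fixed to the bar, where the lid is to be set down. Origin: centre of its underside, on the bar; z up.
- tin2: Closed biscuit tin of the same shape and size with a green lid, standing in the other dock, to be left alone (its lid stays on). Origin: centre of its underside. 0.75 kg, 152 mm high to the top of its knob.
- dock2: The other keeper dock, same shape as the empty one and taken by the green tin. Origin and axes as for the empty dock.
- tamper: Coffee tamper standing on its steel foot, 58 mm in diameter, 84 mm high, black handle; bystander. Origin: centre of its underside.
- pitcher: Steel milk pitcher, 92 mm in diameter, 118 mm high, with a handle on its +y side reaching 83 mm from the middle; bystander. Origin: centre of its underside.
- cup: White ceramic mug, 86 mm in diameter, 65 mm high, handle on its +y side; bystander. Origin: centre of its underside.
- syrup: Amber syrup bottle with a black pump, 72 mm in diameter, 290 mm high; bystander. Origin: centre of its underside.

How it is judged:
By the outcome, as a careful person would: the job done as asked, in the order asked, and still so for the second after the job is handed in, with the robot touching nothing.
It also fails if it takes over 67 s, if anything falls off the work surface, if the arm or the gripper's body presses on something with over 40 N, if the wrist force passes 120 N, or if a joint passes its speed limit or range.

## Working session

There is one attempt and no reset: what is moved stays moved. The work goes in short steps, Python scripts to look and compute and a tool call to move; the robot and the scene stay as the last step left them, time stands still between calls to the robot, and variables do not carry over. Pictures are saved under pics/ and viewed, at most 10 in all, crops included, and the job is handed in when it is done.

Besides the shell and the picture viewer there is one more tool, called after "Request:" by a JSON object that holds its "fn" and its "kwargs", one argument or row to a line. step_arm: Moves the arm, as the interface text tells. Its arguments: {"type":"object","properties":{"targets":{"type":"array"},"fingers":{"type":"number"},"newtons":{"type":"number"}},"required":["targets"]}

```bash
ls; mkdir -p pics; cat > h.py <<'E'
import numpy as np, cv2
from bench import r, vision
from scipy.spatial.transform import Rotation as R
def snap(n, f=None):
    s=vision.snapshot(n)
    if f: cv2.imwrite('pics/'+f+'.png', s['img'])
    return s
E
python3 - <<'E'
from h import *
s=snap('top','top1'); print({k:v for k,v in s.items() if k!='img'})
s=snap('side','side1'); print({k:v for k,v in s.items() if k!='img'})
print(r.sense())
E
```

```text
pics
{'mtx': array([[440.89266383,   0.        , 251.59694075],
       [  0.        , 440.89266383, 193.89821491],
       [  0.        ,   0.        ,   1.        ]]), 'eye': array([ 345.26942404,    8.69186594, 1311.05760723]), 'attitude': array([ 1.08646457e+01, -4.45671819e-02, -9.11550996e+01])}
{'mtx': array([[433.61843364,   0.        , 260.55746337],
       [  0.        , 433.61843364, 198.39962675],
       [  0.        ,   0.        ,   1.        ]]), 'eye': array([  61.85055241,  824.73511701, 1282.09483718]), 'attitude': array([  40.5273438 ,    0.98813918, -149.19539013])}
{'time': 0.1, 'joint_pos': array([-7.21016086e+01,  7.51109787e+00,  8.53225099e+01,  7.42058155e-04,
        8.72634530e+01, -4.89302685e+00]), 'qd': array([ 0.02278029, -0.08818398, -0.20128372,  0.02748704, -0.1235347 ,
       -0.07856321]), 'joint_efforts': array([ 1.01542446e-03, -5.70952499e+01, -5.01942086e+01, -1.67429034e-04,
        8.03484261e-03,  2.29415701e-05]), 'tool_pos': array([ 232.30843327, -552.69914876,  252.35109325]), 'tcp_rot': array([-1.79903356e+02, -9.01731117e-03,  2.27913746e+01]), 'ft_force': array([-0.36882588,  1.29196171,  0.49131842]), 'wrist_torque': array([ 0.03368436, -0.03532483, -0.00344936]), 'grip_force': 0.0, 'finger_gap': 85.512480540913}
```

View pics/top1.png

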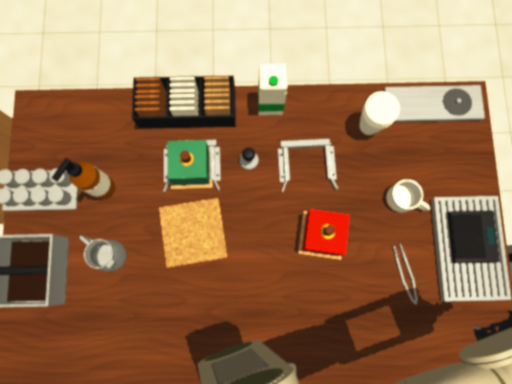

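View pics/side1.png

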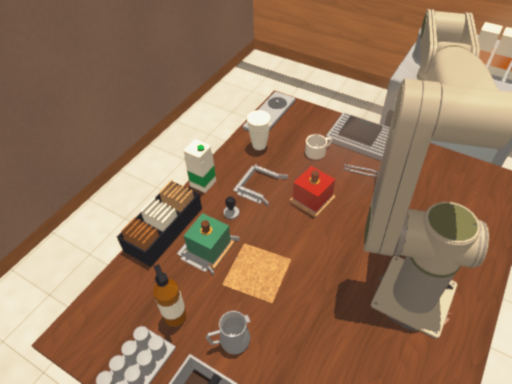

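The top view shows the red tin at about (328,232), the empty dock at (308,162) with its mouth toward the robot (image down), the mat at (193,232), the tamper at (249,158) and the green tin in dock2 at (190,162). The side view agrees with this.

```bash
cat >> h.py <<'E'
def ray(s,uv,z):
    K=s['mtx']; uv=np.atleast_2d(uv).astype(float)
    d=np.c_[(uv[:,0]-K[0,2])/K[0,0], -(uv[:,1]-K[1,2])/K[1,1], -np.ones(len(uv))]
    d=R.from_euler('xyz',s['attitude'],degrees=True).apply(d)
    return s['eye']+d*((z-s['eye'][2])/d[:,2])[:,None]
def blob(m):
    c,_=cv2.findContours(m.astype(np.uint8),cv2.RETR_EXTERNAL,cv2.CHAIN_APPROX_NONE)
    return max(c,key=cv2.contourArea)[:,0,:]
def rect(P):
    c,wh,a=cv2.minAreaRect(P[:,:2].astype(np.float32)); return np.round([*c,*wh,a],1)
E
python3 - <<'E'
from h import *
s=snap('top'); im=s['img']; hsv=cv2.cvtColor(im,cv2.COLOR_BGR2HSV).astype(int); H,S,V=hsv[...,0],hsv[...,1],hsv[...,2]
red=((H<4)|(H>176))&(S>200)&(V>205)
b=blob(red); print('lid top',rect(ray(s,b,110)))
roi=np.zeros(H.shape,bool); roi[190:280,150:235]=1
mat=roi&(H>10)&(H<25)&(V>150); print('mat',rect(ray(s,blob(mat),4)))
roi[:]=0; roi[130:195,270:345]=1
d=roi&(S<90)&(V>120); ys,xs=np.nonzero(d)
print('dock n',d.sum(), rect(ray(s,np.c_[xs,ys],21)))
sub=im[125:275,255:365]; big=cv2.resize(sub,None,fx=4,fy=4,interpolation=cv2.INTER_CUBIC)
mm=cv2.resize((np.dstack([d,red,d])*255).astype(np.uint8)[125:275,255:365],None,fx=3.5,fy=4)
cv2.imwrite('pics/c1.png',np.hstack([big,mm])[:600,:800])
E
```

```text
lid top [ 467.6 -200.7  107.7  109.1   80.4]
mat [485.3 179.9 187.2 186.9   8.3]
dock n 1070 [ 681.  -165.1  156.7  171.9    2.1]
```

View pics/c1.png

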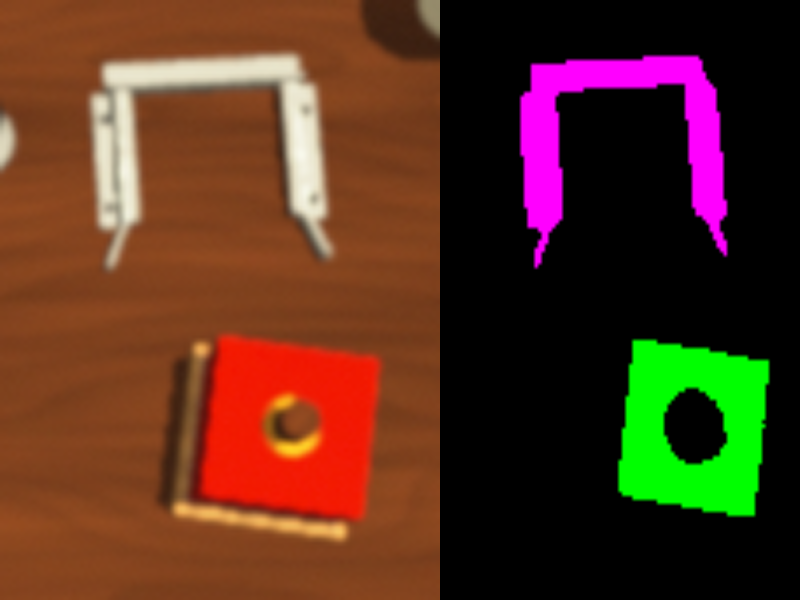

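```bash
python3 - <<'E'
from h import *
s=snap('top')
f=lambda u,z: ray(s,np.array(u)/4-.125*3+[255,125],z)
L=f([[130,92],[139,218]],21);Rr=f([[280,90],[291,211]],21);B=f([[108,90],[300,80]],24); B2=f([[140,89],[278,84]],24)
F=f([[108,268],[330,258]],12)
for n,p in zip('LRBbF',[L,Rr,B,B2,F]): 
    d=p[0]-p[1]; print(n,p[:,:2].round(1), np.degrees(np.arctan2(d[1],d[0])).round(1))
k=f([[297,420]],152); print('knob',k)
# foot near edge corners
q=f([[175,515],[345,538],[198,345]],14); print(q.round(1), rect(q))
roi=np.zeros(s['img'].shape[:2],bool); roi[140:195,155:225]=1
E
```

```text
L [[ 733.9 -108.2]
 [ 635.6 -111.5]] 1.9
R [[ 733.2 -222.3]
 [ 638.7 -225.7]] 2.1
B [[ 734.9  -91.3]
 [ 739.9 -237.4]] 92.0
b [[ 735.2 -115.6]
 [ 737.1 -220.5]] 91.0
F [[ 599.7  -87.7]
 [ 604.  -254.8]] 91.5
knob [[ 467.70352344 -198.44328503  152.        ]]
[[ 414.6 -130.3   14. ]
 [ 395.5 -253.5   14. ]
 [ 539.6 -152.5   14. ]] [ 467.8 -201.6  124.6  126.9   81.2]
```

Estimates: tin at (467.7, -200), yaw -9.2°. Dock origin at (671.5, -167.5), yaw 2.0°. Mat at (485, 180). The sizes agree with those given. I'll hover over the knob with the fingers closing along the tin's x.

Request:
{"fn": "step_arm", "kwargs": {
  "targets": [
    [[20, 30, 0, 0, 0, 0.085], [40, 60, 0, 0, 0, 0.17], [60, 90, 0, 0, 0, 0.26], [80, 120, 0, 0, 0, 0.34], [100, 150, 0, 0, 0, 0.43], [120, 180, 0, 0, 0, 0.51], [140, 210, 0, 0, 0, 0.6], [160, 240, 0, 0, 0, 0.68], [180, 270, 0, 0, 0, 0.77], [200, 300, 0, 0, 0, 0.85], [220, 330, 0, 0, 0, 0.94], [235, 353, 0, 0, 0, 1.012]]
  ],
  "fingers": -1,
  "newtons": 60
}}

```text
time: 1.2
tool_pos: [468.5, -197.7, 253.3]
tcp_rot: [180.0, -0.0, 81.1]
ft_force: [0.1, -0.5, -0.2]
finger_gap: 85.5
grip_force: 0.0
```

Request:
{"fn": "step_arm", "kwargs": {
  "targets": [
    [[0, 0, 0, 0, 0, 0], [0, 0, 0, 0, 0, 0], [0, 0, 0, 0, 0, 0]]
  ]
}}

```text
time: 1.45
tool_pos: [467.2, -200.4, 253.1]
tcp_rot: [-180.0, 0.0, 80.7]
ft_force: [0.6, -0.5, -0.2]
finger_gap: 85.4
grip_force: 0.0
```

```bash
python3 - <<'E'
from h import *
s=snap('wrist','w1'); print(s['eye'],s['attitude'],s['mtx'][0])
q=r.sense(); print(q['tool_pos'],q['tcp_rot'],q['ft_force'],q['joint_pos'])
im=s['img'];hsv=cv2.cvtColor(im,cv2.COLOR_BGR2HSV).astype(int); H,S,V=hsv[...,0],hsv[...,1],hsv[...,2]
red=((H<5)|(H>175))&(S>190)&(V>190)
print('lid',rect(ray(s,blob(red),110)))
E
```

```text
[ 479.69092838 -124.76101929  373.72348183] [-17.64858703   0.08699718  -9.21446204] [264.31897518   0.         255.13322473]
[ 466.98379244 -200.84323972  253.14486437] [-1.79972577e+02  1.97429646e-02  8.06891549e+01] [ 0.47365079 -0.07600315  0.59431258] [-2.90336055e+01 -6.81954781e+00  9.96282937e+01 -2.78723046e-02
  8.72104063e+01 -1.97213944e+01]
lid [ 472.2 -166.2   48.   108.4   80.8]
```

View pics/w1.png

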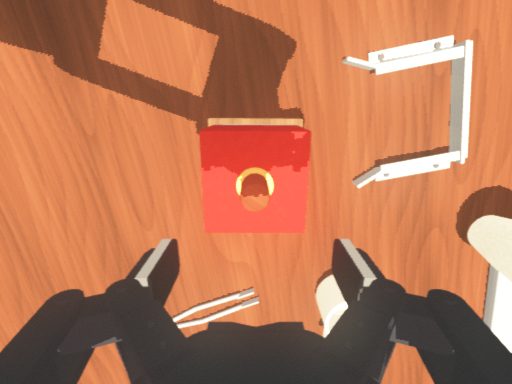

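The wrist view shows the lid square between the fingers, with its centre column about 256 and its edges level, so the yaw of -9.2° is confirmed. The empty dock is at the upper right, with rails around rows 40–75 and 150–187 and the stop at column ~460. I'll refine the dock pose from this view.

```bash
python3 - <<'E'
from h import *
s=snap('wrist'); im=s['img'];hsv=cv2.cvtColor(im,cv2.COLOR_BGR2HSV).astype(int); S,V=hsv[...,1],hsv[...,2]
print(S[110,440:475:3],V[110,440:475:3])
m=(S<70)&(V>170)
def fit(uv,z):
    P=ray(s,uv,z)[:,:2]; vx,vy,x,y=cv2.fitLine(P.astype(np.float32),cv2.DIST_HUBER,0,.01,.01).ravel(); return vx,vy,x,y
cols=np.arange(385,448,3)
up=[[c,np.nonzero(m[20:100,c])[0].max()+20.5] for c in cols]
lo=[[c,np.nonzero(m[130:200,c])[0].min()+129.5] for c in cols]
for n,uv in (('up',up),('lo',lo)):
    for z in (21,):
        vx,vy,x,y=fit(np.array(uv),z); print(n,z,np.degrees(np.arctan(vy/vx)).round(2),'y at x=671:',(y+(671-x)*vy/vx).round(1))
g=(S<70)&(V>110)
st=[[np.nonzero(g[rr,435:470])[0].min()+434.5,rr] for rr in range(85,145,5)]
P=ray(s,np.array(st),24); print(P[:,:2].round(1)[::3]); P=ray(s,np.array(st),0); print(P[:,:2].round(1)[::3])
w=(S<70)&(V>200); st=[[np.nonzero(w[rr,435:480])[0].min()+434.5,rr] for rr in range(85,145,5)]; print(ray(s,np.array(st),24)[::3,:2].round(1))
E
```

```text
[152 152 152 138  32  35  32  32   1   1 129 153] [223 227 231 209 177 177 177 178 255 255 232 229]
up 21 1.84 y at x=671: -110.3
lo 21 1.76 y at x=671: -224.7
[[ 720.4 -139.1]
 [ 721.5 -156.9]
 [ 721.3 -175.2]
 [ 722.4 -194.3]]
[[ 737.  -140. ]
 [ 738.1 -159.1]
 [ 737.9 -178.6]
 [ 739.1 -199. ]]
[[ 736.2 -141.6]
 [ 736.3 -159.3]
 [ 736.4 -177.6]
 [ 737.7 -196.8]]
```

Request:
{"fn": "step_arm", "kwargs": {
  "targets": [
    [[0, 0.5, -20, 0, 0, 0], [0.5, 0.5, -40, 0, 0, 0], [0.5, 0.5, -60, 0, 0, 0], [0.5, 0.5, -80, 0, 0, 0], [0.5, 0.5, -95, 0, 0, 0], [0.5, 0.5, -105, 0, 0, 0], [0.5, 0.5, -112, 0, 0, 0], [0.5, 0.5, -115, 0, 0, 0], [0.5, 0.5, -115, 0, 0, 0], [0.5, 0.5, -115, 0, 0, 0]]
  ]
}}

```text
time: 2.38
tool_pos: [468.4, -200.1, 139.2]
tcp_rot: [179.9, 0.0, 80.8]
ft_force: [0.3, -0.4, -0.1]
finger_gap: 85.4
grip_force: 0.0
```

Request:
{"fn": "step_arm", "kwargs": {
  "targets": [
    [[0, 0, 0, 0, 0, 0], [0, 0, 0, 0, 0, 0], [0, 0, 0, 0, 0, 0], [0, 0, 0, 0, 0, 0], [0, 0, 0, 0, 0, 0], [0, 0, 0, 0, 0, 0], [0, 0, 0, 0, 0, 0], [0, 0, 0, 0, 0, 0]]
  ],
  "fingers": 1,
  "newtons": 60
}}

```text
time: 3.05
tool_pos: [467.6, -199.6, 138.6]
tcp_rot: [-180.0, 0.0, 80.8]
ft_force: [-4.7, 0.6, 5.7]
finger_gap: 26.7
grip_force: 59.0
```

Request:
{"fn": "step_arm", "kwargs": {
  "targets": [
    [[4, 1, 0, 0, 0, 0.01], [12, 3, 0, 0, 0, 0.03], [21, 6, 0, 0, 0, 0.05], [30, 8.5, 0, 0, 0, 0.07], [40, 11, 0, 0, 0, 0.09], [50, 14, 0, 0, 0, 0.11], [60, 17, 0, 0, 0, 0.13], [70, 20, 0, 0, 0, 0.15], [80, 23, 0, 0, 0, 0.17], [90, 26, 0, 0, 0, 0.185], [98, 28, 0, 0, 0, 0.194], [102, 28.7, 0, 0, 0, 0.194]]
  ]
}}

```text
time: 4.05
tool_pos: [569.8, -171.4, 139.1]
tcp_rot: [-179.9, 0.1, 91.9]
ft_force: [-14.0, -1.9, 14.6]
finger_gap: 26.5
grip_force: 62.3
```

Request:
{"fn": "step_arm", "kwargs": {
  "targets": [
    [[0, 0, 0, 0, 0, 0], [0, 0, 0, 0, 0, 0]]
  ]
}}

```text
time: 4.22
tool_pos: [570.1, -171.2, 138.5]
tcp_rot: [180.0, 0.0, 91.9]
ft_force: [-2.4, -1.2, 3.6]
finger_gap: 26.3
grip_force: 61.0
```

```bash
python3 - <<'E'
from h import *
s=snap('wrist','w2'); t=snap('top'); print(s['eye'],s['attitude'])
q=r.sense(); print(q['tool_pos'],q['tcp_rot'],q['ft_force'],q['wrist_torque'])
im=t['img'];hsv=cv2.cvtColor(im,cv2.COLOR_BGR2HSV).astype(int); H,S,V=hsv[...,0],hsv[...,1],hsv[...,2]
red=((H<4)|(H>176))&(S>200)&(V>150)
print('lid',rect(ray(t,blob(red),110)))
b=cv2.resize(im[110:270,240:370],None,fx=3,fy=3,interpolation=cv2.INTER_CUBIC)
cv2.imwrite('pics/c2.png',np.hstack([cv2.resize(s['img'],(400,480)),b]))
E
```

```text
[567.52149932 -94.59245706 259.13435313] [-17.64167686   0.04129256   1.92790004]
[ 570.05618012 -171.15775574  138.49384669] [1.79964620e+02 2.10721949e-02 9.18818406e+01] [-2.45077034 -1.890419    3.9197889 ] [-0.19466426  0.13583117  0.02903272]
lid [ 540.1 -198.2   48.    58.3    3.3]
```

View pics/c2.png

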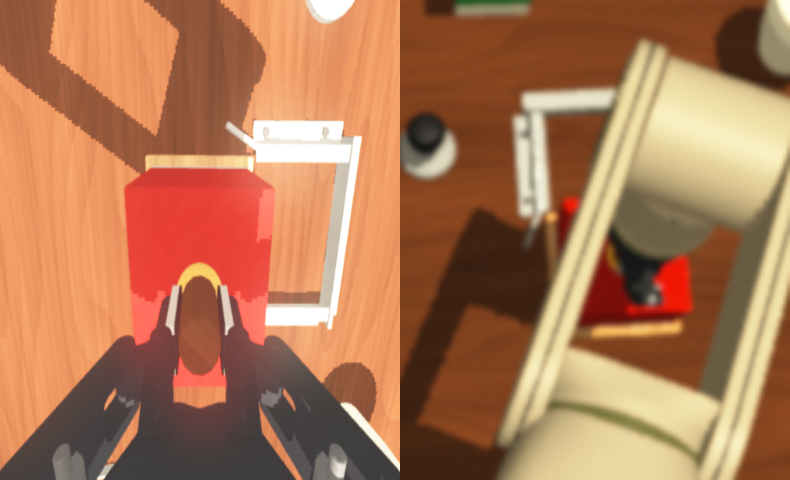

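The left panel (wrist) shows the knob gripped and the tin's far foot edge (row ~158) nearly level with the upper rail lip. The right panel (top) shows the tin square, just before the mouth. I'll measure the lateral offset in this view.

```bash
python3 - <<'E'
from h import *
s=snap('wrist'); im=s['img'];hsv=cv2.cvtColor(im,cv2.COLOR_BGR2HSV).astype(int); S,V=hsv[...,1],hsv[...,2]
print(im[112:140,250].tolist()[::2])
m=(S<70)&(V>170)
cols=np.arange(345,430,5)
up=np.array([[c,np.nonzero(m[80:180,c])[0].max()+80.5] for c in cols])
lo=np.array([[c,np.nonzero(m[215:275,c])[0].min()+214.5] for c in range(355,405,5)])
def fit(uv,z):
    P=ray(s,uv,z)[:,:2]; p=np.polyfit(P[:,0],P[:,1],1); return np.degrees(np.arctan(p[0])).round(2),np.polyval(p,[571,630]).round(2)
print('upper lip',fit(up,21)); print('lower lip',fit(lo,21))
ft=[]
for c in range(195,320,6):
    g=im[110:140,c,0].astype(int); d=np.diff(g); ft.append([c,110.5+np.argmax(d)+.0])
ft=np.array(ft); print(ft[::4].tolist(),'foot',fit(ft,14))
E
```

```text
[[62, 89, 151], [61, 89, 151], [60, 89, 152], [61, 89, 152], [62, 90, 153], [60, 87, 150], [115, 171, 229], [139, 200, 244], [136, 201, 244], [136, 201, 245], [142, 202, 243], [125, 142, 218], [51, 60, 210], [51, 60, 208]]
upper lip (np.float64(-11.39), array([ -90.18, -102.07]))
lower lip (np.float64(1.93), array([-225.23, -223.24]))
[[195.0, 123.5], [219.0, 132.5], [243.0, 123.5], [267.0, 123.5], [291.0, 123.5], [315.0, 124.5]] foot (np.float64(3.24), array([-109.88, -106.54]))
```

```bash
python3 - <<'E'
from h import *
s=snap('wrist'); im=s['img'];hsv=cv2.cvtColor(im,cv2.COLOR_BGR2HSV).astype(int); S,V=hsv[...,1],hsv[...,2]
m=(S<70)&(V>170)
def fit(uv,z):
    P=ray(s,np.array(uv),z)[:,:2]; p=np.polyfit(P[:,0],P[:,1],1); return np.degrees(np.arctan(p[0])).round(2),np.polyval(p,[571,630]).round(2)
up=[[c,np.nonzero(m[80:160,c])[0].max()+80.5] for c in range(340,412,5)]; print(up[::3],'up',fit(up,21))
ft=[[c,np.nonzero(im[112:135,c,0]>100)[0].min()+111.5] for c in range(195,315,6)]; print(ft[::5],'foot',fit(ft,14))
E
```

```text
[[340, np.float64(129.5)], [355, np.float64(129.5)], [370, np.float64(129.5)], [385, np.float64(129.5)], [400, np.float64(129.5)]] up (np.float64(1.92), array([-113.78, -111.81]))
[[195, np.float64(123.5)], [225, np.float64(123.5)], [255, np.float64(123.5)], [285, np.float64(123.5)]] foot (np.float64(3.3), array([-108.58, -105.18]))
```

The foot edge is 5.2 mm outside the lip edge (5.0 if centred) and the yaw is aligned, so I'll slide in.

Request:
{"fn": "step_arm", "kwargs": {
  "targets": [
    [[4, 0.1, 0, 0, 0, 0], [12, 0.4, 0, 0, 0, 0], [20, 0.7, 0, 0, 0, 0], [28, 1, 0, 0, 0, 0], [36, 1.2, 0, 0, 0, 0], [44, 1.5, 0, 0, 0, 0], [50, 1.7, 0, 0, 0, 0], [54, 1.8, 0, 0, 0, 0], [56, 1.9, 0, 0, 0, 0], [56, 1.9, 0, 0, 0, 0]]
  ]
}}

```text
time: 5.25
tool_pos: [625.6, -169.0, 138.8]
tcp_rot: [-179.9, -0.0, 91.9]
ft_force: [-9.3, 0.7, 11.4]
finger_gap: 26.5
grip_force: 62.5
```

Request:
{"fn": "step_arm", "kwargs": {
  "targets": [
    [[4, 0.1, 0, 0, 0, 0], [9, 0.3, 0, 0, 0, 0], [14, 0.5, 0, 0, 0, 0], [19, 0.6, 0, 0, 0, 0], [24, 0.8, 0, 0, 0, 0], [29, 1, 0, 0, 0, 0], [33, 1.1, 0, 0, 0, 0], [36, 1.2, 0, 0, 0, 0], [36, 1.2, 0, 0, 0, 0]]
  ]
}}

```text
time: 6.0
tool_pos: [662.0, -167.9, 138.7]
tcp_rot: [-180.0, 0.0, 91.9]
ft_force: [-9.0, -1.0, 10.0]
finger_gap: 26.8
grip_force: 62.7
```

Request:
{"fn": "step_arm", "kwargs": {
  "targets": [
    [[2, 0, 0, 0, 0, 0], [4, 0.1, 0, 0, 0, 0], [6, 0.2, 0, 0, 0, 0], [8, 0.3, 0, 0, 0, 0], [9, 0.3, 0, 0, 0, 0], [10, 0.3, 0, 0, 0, 0], [10, 0.3, 0, 0, 0, 0]]
  ]
}}

```text
time: 6.58
tool_pos: [671.1, -167.6, 138.9]
tcp_rot: [-179.9, -0.0, 91.9]
ft_force: [-11.9, 0.7, 16.3]
finger_gap: 26.5
grip_force: 62.8
```

Request:
{"fn": "step_arm", "kwargs": {
  "targets": [
    [[0.5, 0, 0, 0, 0, 0], [1, 0, 0, 0, 0, 0], [1.5, 0, 0, 0, 0, 0], [2, 0.1, 0, 0, 0, 0], [2, 0.1, 0, 0, 0, 0], [2, 0.1, 0, 0, 0, 0]]
  ]
}}

```text
time: 7.08
tool_pos: [673.2, -167.5, 138.9]
tcp_rot: [-179.9, -0.0, 91.9]
ft_force: [-10.2, -0.3, 12.2]
finger_gap: 26.6
grip_force: 62.4
```

Request:
{"fn": "step_arm", "kwargs": {
  "targets": [
    [[0.5, 0, 0, 0, 0, 0], [1, 0, 0, 0, 0, 0], [1.5, 0, 0, 0, 0, 0], [2, 0.1, 0, 0, 0, 0], [2, 0.1, 0, 0, 0, 0], [2, 0.1, 0, 0, 0, 0]]
  ]
}}

```text
time: 7.58
tool_pos: [675.1, -167.5, 138.9]
tcp_rot: [-179.9, -0.0, 91.9]
ft_force: [-11.6, 0.0, 13.0]
finger_gap: 26.2
grip_force: 62.4
```

```bash
python3 - <<'E'
from h import *
s=snap('wrist','w3'); t=snap('side'); q=r.sense(); print(q['tool_pos'],q['ft_force'],q['wrist_torque'])
b=cv2.resize(t['img'][130:230,220:360],None,fx=3,fy=4.8,interpolation=cv2.INTER_CUBIC)
cv2.imwrite('pics/c3.png',np.hstack([cv2.resize(s['img'],(380,480)),b])[:, :800])
E
```

```text
[ 675.12151391 -167.4226954   138.91565885] [-11.87557727   0.23353674  12.25918431] [1.51363172e-02 2.17352544e+00 1.32305934e-03]
```

View pics/c3.png

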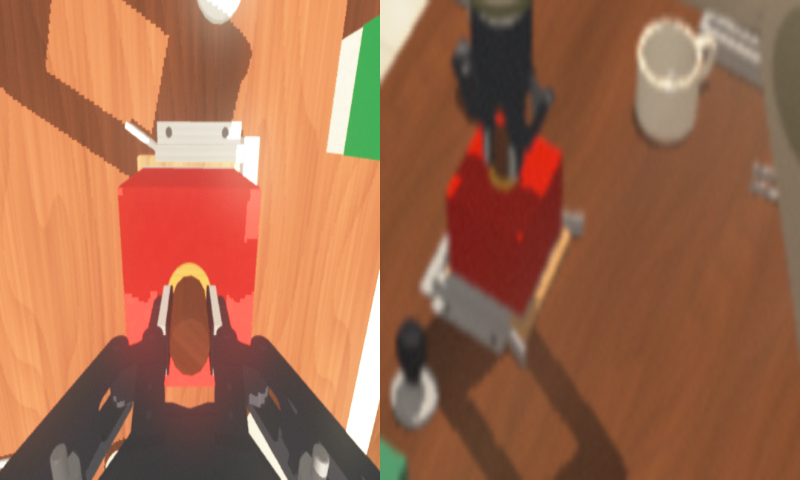

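The wrist view shows the foot inside the rails and nearly at the stop (column ~243). The force is still only sliding friction, so I'll push on.

Request:
{"fn": "step_arm", "kwargs": {
  "targets": [
    [[0.5, 0, 0, 0, 0, 0], [1, 0, 0, 0, 0, 0], [1.5, 0, 0, 0, 0, 0], [2, 0.1, 0, 0, 0, 0], [2, 0.1, 0, 0, 0, 0]]
  ]
}}

```text
time: 8.1
tool_pos: [677.0, -167.5, 138.9]
tcp_rot: [-179.9, 0.0, 91.9]
ft_force: [-11.4, 0.6, 12.4]
finger_gap: 26.6
grip_force: 62.5
```

Request:
{"fn": "step_arm", "kwargs": {
  "targets": [
    [[0.5, 0, 0, 0, 0, 0], [1, 0, 0, 0, 0, 0], [1.5, 0, 0, 0, 0, 0], [2, 0.1, 0, 0, 0, 0], [2, 0.1, 0, 0, 0, 0]]
  ]
}}

```text
time: 8.52
tool_pos: [678.1, -167.5, 139.3]
tcp_rot: [-179.7, 0.0, 91.9]
ft_force: [-17.7, 1.1, 18.8]
finger_gap: 27.0
grip_force: 63.6
```

Request:
{"fn": "step_arm", "kwargs": {
  "targets": [
    [[0.5, 0, 0, 0, 0, 0], [1, 0, 0, 0, 0, 0], [1.5, 0, 0, 0, 0, 0], [1.5, 0, 0, 0, 0, 0]]
  ]
}}

```text
time: 8.85
tool_pos: [678.8, -167.5, 139.6]
tcp_rot: [-179.6, -0.0, 91.9]
ft_force: [-22.5, -0.1, 23.0]
finger_gap: 26.3
grip_force: 64.4
```

```bash
python3 - <<'E'
from h import *
s=snap('wrist'); q=r.sense(); print(q['tool_pos'],q['ft_force'],q['wrist_torque'])
b=cv2.resize(s['img'][85:165,150:370],None,fx=3.6,fy=3.6,interpolation=cv2.INTER_CUBIC)
cv2.imwrite('pics/c4.png',b)
E
```

```text
[ 678.76845096 -167.53954852  139.53129176] [-24.1355958    0.82462073  23.07826863] [-0.01417646  4.72435352  0.08322443]
```

View pics/c4.png

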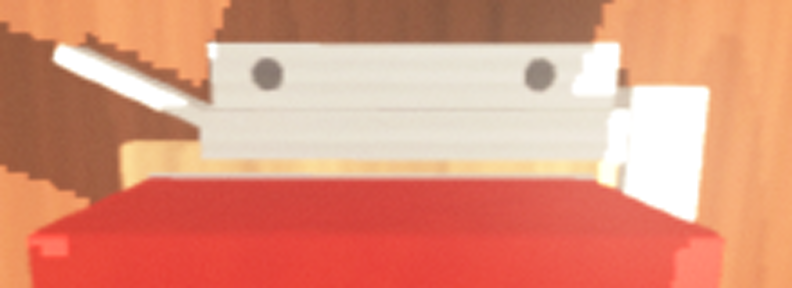

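The crop shows the foot's right end (x≈622) against the stop face. Force climbs while position holds, so the tin is home. I'll ease the push off, then draw straight up.

Request:
{"fn": "step_arm", "kwargs": {
  "targets": [
    [[-1, 0, 0, 0, 0, 0], [-2, -0.1, 0, 0, 0, 0], [-2.5, -0.1, 0, 0, 0, 0], [-2.5, -0.1, 0, 0, 0, 0]]
  ],
  "newtons": 80
}}

```text
time: 9.23
tool_pos: [677.7, -167.5, 139.1]
tcp_rot: [-179.8, 0.0, 91.9]
ft_force: [-14.8, -0.7, 15.3]
finger_gap: 26.3
grip_force: 77.8
```

Request:
{"fn": "step_arm", "kwargs": {
  "targets": [
    [[0, 0, 2, 0, 0, 0], [0, 0, 4, 0, 0, 0], [0, 0, 7, 0, 0, 0], [0, 0, 10, 0, 0, 0], [0, 0, 13, 0, 0, 0], [0, 0, 16, 0, 0, 0]]
  ]
}}

```text
time: 9.73
tool_pos: [677.1, -166.4, 150.7]
tcp_rot: [-179.7, -0.1, 91.9]
ft_force: [-2.5, -0.5, -21.7]
finger_gap: 26.4
grip_force: 79.8
```

Request:
{"fn": "step_arm", "kwargs": {
  "targets": [
    [[0, 0, 4, 0, 0, 0], [0, 0, 8, 0, 0, 0], [0, 0, 13, 0, 0, 0], [0, 0, 18, 0, 0, 0], [0, 0, 23, 0, 0, 0], [0, 0, 28, 0, 0, 0], [0, 0, 33, 0, 0, 0], [0, 0, 38, 0, 0, 0], [0, 0, 43, 0, 0, 0], [0, 0, 48, 0, 0, 0], [0, 0, 52, 0, 0, 0], [0, 0, 55, 0, 0, 0]]
  ]
}}

```text
time: 10.73
tool_pos: [678.2, -167.0, 209.3]
tcp_rot: [-179.9, -0.0, 91.9]
ft_force: [-5.1, -0.0, -23.0]
finger_gap: 26.4
grip_force: 80.1
```

```bash
python3 - <<'E'
from h import *
s=snap('side'); q=r.sense(); print(q['tool_pos'],q['ft_force'],q['wrist_torque'])
b=cv2.resize(s['img'][110:230,200:360],None,fx=3.7,fy=4.5,interpolation=cv2.INTER_CUBIC)
cv2.imwrite('pics/c5.png',b)
E
```

```text
[ 678.33811541 -167.09401915  209.89327217] [ -6.69337292   1.04795257 -21.42695611] [0.146438   1.51376759 0.03856704]
```

View pics/c5.png

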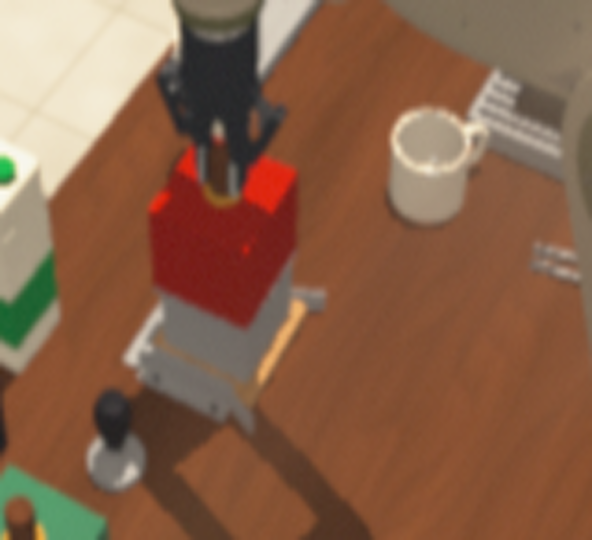

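The lid is rising off the grey box (lid around (225,240) in the crop), with the foot held in the dock. I'll continue, slowly through the release.

Request:
{"fn": "step_arm", "kwargs": {
  "targets": [
    [[0, 0, 3, 0, 0, 0], [0, 0, 6, 0, 0, 0], [0, 0, 9, 0, 0, 0], [0, 0, 12, 0, 0, 0], [0, 0, 15, 0, 0, 0], [0, 0, 18, 0, 0, 0], [0, 0, 22, 0, 0, 0], [0, 0, 28, 0, 0, 0], [0, 0, 36, 0, 0, 0], [0, 0, 46, 0, 0, 0], [0, 0, 56, 0, 0, 0], [0, 0, 65, 0, 0, 0]]
  ]
}}

```text
time: 11.78
tool_pos: [679.4, -167.4, 276.6]
tcp_rot: [179.9, 0.0, 91.9]
ft_force: [-0.6, -0.3, -1.9]
finger_gap: 26.0
grip_force: 82.5
```

```bash
python3 - <<'E'
from h import *
s=snap('side'); q=r.sense(); print(q['tool_pos'],q['tcp_rot'],q['ft_force'],q['joint_pos'].round(1))
b=cv2.resize(s['img'][70:230,200:360],None,fx=3.7,fy=3.7,interpolation=cv2.INTER_CUBIC)
cv2.imwrite('pics/c6.png',b)
E
```

```text
[ 680.0027175  -167.56186322  278.73715782] [1.79745681e+02 8.97486636e-02 9.18904873e+01] [0.18140838 0.26943465 0.98050124] [-18.   22.5  65.    0.   92.2 -19.9]
```

View pics/c6.png

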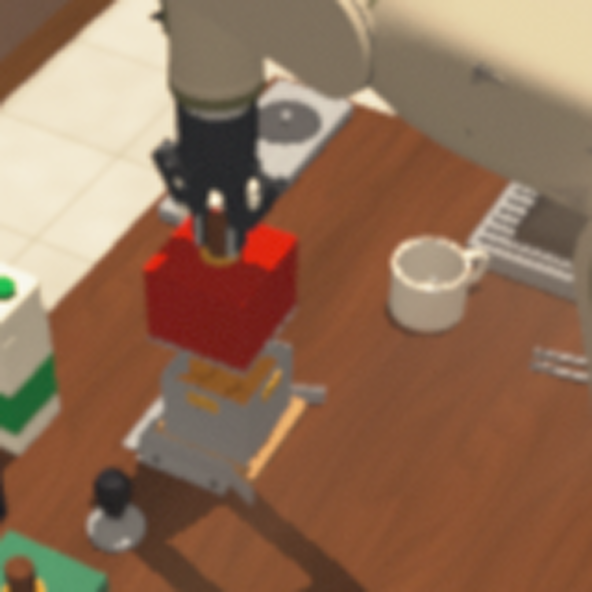

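The lid is clear of the tin, which shows biscuits and sits home in the dock. I'll carry the lid to the mat, pulling x back first to stay clear of the green tin.

Request:
{"fn": "step_arm", "kwargs": {
  "targets": [
    [[-5, 3, 0, 0, 0, 0], [-16, 10, 0, 0, 0, 0], [-32, 20, 0, 0, 0, 0.01], [-50, 33, 0, 0, 0, 0.02], [-68, 47, 0, 0, 0, 0.03], [-86, 64, 0, 0, 0, 0.04], [-104, 83, 0, 0, 0, 0.05], [-120, 104, 0, 0, 0, 0.06], [-134, 127, 0, 0, 0, 0.07], [-146, 151, 0, 0, 0, 0.08], [-156, 176, 0, 0, 0, 0.09], [-165, 201, 0, 0, 0, 0.1]]
  ]
}}

```text
time: 12.83
tool_pos: [512.5, 34.8, 273.6]
tcp_rot: [-180.0, -0.0, 97.6]
ft_force: [-0.6, -0.4, -1.3]
finger_gap: 26.4
grip_force: 82.5
```

Request:
{"fn": "step_arm", "kwargs": {
  "targets": [
    [[-7, 25, 0, 0, 0, 0.01], [-13, 50, 0, 0, 0, 0.01], [-18, 75, 0, 0, 0, 0.01], [-22, 98, 0, 0, 0, 0.01], [-25, 118, 0, 0, 0, 0.01], [-27, 133, 0, 0, 0, 0.01], [-28.5, 142, 0, 0, 0, 0.01], [-28.5, 146.5, 0, 0, 0, 0.01], [-28.5, 146.5, 0, 0, 0, 0.01], [-28.5, 146.5, 0, 0, 0, 0.01], [-28.5, 146.5, 0, 0, 0, 0.01]]
  ]
}}

```text
time: 13.75
tool_pos: [485.6, 179.4, 274.1]
tcp_rot: [-180.0, 0.0, 98.1]
ft_force: [-0.4, -0.4, -1.8]
finger_gap: 26.5
grip_force: 82.5
```

Request:
{"fn": "step_arm", "kwargs": {
  "targets": [
    [[0, 0, -5, 0, 0, 0], [0, 0, -16, 0, 0, 0], [0, 0, -32, 0, 0, 0], [0, 0, -50, 0, 0, 0], [0, 0, -68, 0, 0, 0], [0, 0, -86, 0, 0, 0], [0, 0, -102, 0, 0, 0], [0, 0, -116, 0, 0, 0], [0, 0, -125, 0, 0, 0], [0, 0, -131, 0, 0, 0], [0, 0, -134, 0, 0, 0], [0, 0, -134, 0, 0, 0]]
  ]
}}

```text
time: 14.75
tool_pos: [485.3, 180.0, 139.8]
tcp_rot: [-180.0, 0.0, 98.2]
ft_force: [0.1, 0.7, -2.0]
finger_gap: 26.6
grip_force: 82.5
```

```bash
python3 - <<'E'
from h import *
s=snap('wrist'); t=snap('side'); q=r.sense(); print(q['tool_pos'],q['ft_force'])
for n,i in (('w',s),('s',t)):
    hsv=cv2.cvtColor(i['img'],cv2.COLOR_BGR2HSV).astype(int); H,S,V=hsv[...,0],hsv[...,1],hsv[...,2]
    if n=='w':
        print(i['eye'].round(0),i['attitude'].round(1)); print(hsv[40:200:8,256].tolist())
cv2.imwrite('pics/c7.png',np.hstack([cv2.resize(s['img'],(400,400)),cv2.resize(t['img'][150:310,170:330],(400,400),interpolation=cv2.INTER_CUBIC)]))
E
```

```text
[485.94465288 180.31578635 140.99043433] [ 0.89264424 -0.68866078 -0.49299289]
[474. 256. 260.] [-17.6   0.1   8.2]
[[10, 153, 133], [10, 156, 131], [10, 154, 134], [10, 154, 137], [10, 150, 139], [10, 153, 142], [10, 154, 144], [14, 133, 214], [16, 132, 232], [15, 132, 228], [17, 126, 243], [14, 137, 218], [3, 191, 206], [3, 195, 203], [2, 197, 227], [2, 197, 226], [2, 199, 225], [1, 197, 226], [2, 200, 226], [2, 197, 226]]
```

View pics/c7.png

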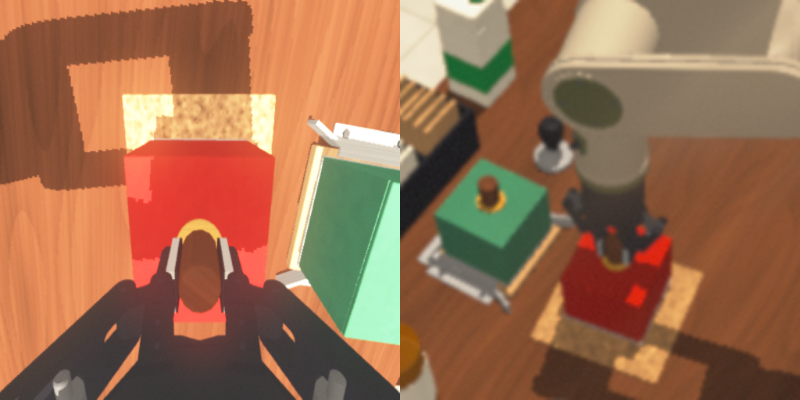

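The lid is centred on the mat in the wrist view (mat columns 123–276, lid centre 199), and the far mat edge casts to y≈270 = 180+90. I'll lower it gently.

Request:
{"fn": "step_arm", "kwargs": {
  "targets": [
    [[0, 0, -2, 0, 0, 0], [0, 0, -4.5, 0, 0, 0], [0, 0, -7, 0, 0, 0], [0, 0, -8.5, 0, 0, 0], [0, 0, -9.5, 0, 0, 0], [0, 0, -10, 0, 0, 0], [0, 0, -10, 0, 0, 0]]
  ]
}}

```text
time: 15.43
tool_pos: [485.4, 180.2, 130.1]
tcp_rot: [-180.0, 0.0, 98.2]
ft_force: [0.3, -0.7, -1.0]
finger_gap: 26.3
grip_force: 82.5
```

Request:
{"fn": "step_arm", "kwargs": {
  "targets": [
    [[0, 0, -0.3, 0, 0, 0], [0, 0, -0.7, 0, 0, 0], [0, 0, -1, 0, 0, 0], [0, 0, -1, 0, 0, 0]]
  ]
}}

```text
time: 15.77
tool_pos: [485.4, 180.3, 129.3]
tcp_rot: [-180.0, 0.0, 98.2]
ft_force: [-0.1, -0.1, -1.1]
finger_gap: 26.5
grip_force: 82.5
```

Request:
{"fn": "step_arm", "kwargs": {
  "targets": [
    [[0, 0, -0.3, 0, 0, 0], [0, 0, -0.7, 0, 0, 0], [0, 0, -1, 0, 0, 0], [0, 0, -1, 0, 0, 0]]
  ]
}}

```text
time: 16.1
tool_pos: [485.5, 180.3, 128.7]
tcp_rot: [180.0, 0.0, 98.2]
ft_force: [-2.3, -0.5, 3.3]
finger_gap: 26.4
grip_force: 83.3
```

Request:
{"fn": "step_arm", "kwargs": {
  "targets": [
    [[0, 0, -0.3, 0, 0, 0], [0, 0, -0.5, 0, 0, 0], [0, 0, -0.5, 0, 0, 0]]
  ]
}}

```text
time: 16.35
tool_pos: [485.6, 180.3, 128.7]
tcp_rot: [180.0, -0.0, 98.2]
ft_force: [-4.4, -1.2, 8.6]
finger_gap: 26.4
grip_force: 83.4
```

Contact made; releasing.

Request:
{"fn": "step_arm", "kwargs": {
  "targets": [
    [[0, 0, 0, 0, 0, 0], [0, 0, 0, 0, 0, 0], [0, 0, 0, 0, 0, 0], [0, 0, 0, 0, 0, 0], [0, 0, 0, 0, 0, 0], [0, 0, 0, 0, 0, 0]]
  ],
  "fingers": -1
}}

```text
time: 16.85
tool_pos: [485.4, 180.2, 127.7]
tcp_rot: [-180.0, 0.0, 98.2]
ft_force: [0.2, -0.4, 0.4]
finger_gap: 85.3
grip_force: 0.0
```

Request:
{"fn": "step_arm", "kwargs": {
  "targets": [
    [[0, 0, 6, 0, 0, 0], [0, 0, 18, 0, 0, 0], [0, 0, 36, 0, 0, 0], [0, 0, 60, 0, 0, 0], [0, 0, 85, 0, 0, 0], [0, 0, 110, 0, 0, 0], [0, 0, 135, 0, 0, 0], [0, 0, 160, 0, 0, 0], [0, -20, 180, 0, 0, 0], [0, -50, 190, 0, 0, 0], [0, -80, 190, 0, 0, 0], [0, -110, 190, 0, 0, 0]]
  ]
}}

```text
time: 17.85
tool_pos: [485.9, 69.4, 320.7]
tcp_rot: [179.8, 0.0, 98.3]
ft_force: [0.6, 0.1, 0.7]
finger_gap: 85.4
grip_force: 0.0
```

Request:
{"fn": "step_arm", "kwargs": {
  "targets": [
    [[-10, -30, 0, 0, 0, 0], [-20, -60, 0, 0, 0, 0], [-30, -90, 0, 0, 0, 0], [-40, -120, 0, 0, 0, 0], [-50, -150, 0, 0, 0, 0], [-60, -180, 0, 0, 0, 0], [-70, -210, 0, 0, 0, 0], [-80, -240, 0, 0, 0, 0], [-90, -270, 0, 0, 0, 0], [-100, -300, 0, 0, 0, 0], [-100, -330, 0, 0, 0, 0], [-100, -340, 0, 0, 0, 0]]
  ]
}}

```text
time: 18.85
tool_pos: [384.5, -273.0, 319.2]
tcp_rot: [180.0, 0.1, 98.0]
ft_force: [0.5, 0.2, -1.1]
finger_gap: 85.3
grip_force: 0.0
```

```bash
python3 - <<'E'
from h import *
s=snap('top'); q=r.sense(); print(q['time'],q['tool_pos'],q['ft_force'])
im=s['img'];hsv=cv2.cvtColor(im,cv2.COLOR_BGR2HSV).astype(int); H,S,V=hsv[...,0],hsv[...,1],hsv[...,2]
red=((H<4)|(H>176))&(S>200)&(V>205)
print('lid top',rect(ray(s,blob(red),100)))
roi=np.zeros(H.shape,bool); roi[190:280,150:235]=1
print('mat',rect(ray(s,blob(roi&(S>90)&(V>150)),4)))
for x0,x1,y0,y1 in [(275,345,130,200)]:
    g=(H>10)&(H<28)&(S>80)&(V>170); g[:y0]=0;g[y1:]=0;g[:,:x0]=0;g[:,x1:]=0
    ys,xs=np.nonzero(g); P=ray(s,np.c_[xs,ys],14); print('foot/brass px',len(xs),P[:,:2].min(0),P[:,:2].max(0))
gr=(S<60)&(V>60); gr=gr&0==1
E
```

```text
18.9 [ 384.74990823 -272.94323475  318.80359349] [-1.66422167  0.40284144 -0.84618685]
lid top [484.3 176.5 103.7 105.9   7.7]
mat [485.3 179.9 187.2 186.9   8.3]
foot/brass px 1194 [ 604.16598058 -254.52574876] [762.21528611 -80.86905312]
```

```bash
python3 - <<'E'
from h import *
s=snap('top'); im=s['img']
for u in (302,308,316,322):
    col=im[175:205,u].astype(int)
    d=np.diff(col.sum(1)); k=np.argmin(d[8:])+8
    print(u,k+175, ray(s,[[u,175.5+k]],14)[0,:2].round(1), ray(s,[[u,175.5+k]],0)[0,:2].round(1), col.sum(1)[10:30].tolist())
E
```

```text
302 187 [ 610.7 -149.1] [ 613.5 -150.8] [535, 523, 437, 312, 254, 242, 235, 227, 231, 228, 230, 223, 223, 218, 221, 225, 228, 225, 220, 220]
308 186 [ 613.4 -167.3] [ 616.3 -169.2] [535, 480, 357, 268, 248, 248, 241, 232, 225, 233, 226, 224, 220, 221, 224, 227, 225, 223, 218, 217]
316 186 [ 612.9 -191.3] [ 615.8 -193.5] [534, 455, 328, 262, 252, 247, 241, 236, 230, 225, 227, 224, 223, 220, 225, 224, 224, 218, 218, 218]
322 186 [ 612.5 -209.4] [ 615.4 -211.7] [530, 436, 310, 253, 248, 244, 247, 237, 234, 225, 219, 223, 220, 219, 219, 224, 220, 213, 211, 214]
```

The foot's front edge reads about 612 (home is about 611), and the lid is centred on the mat. Handing in.

```bash
python3 -c "
from bench import r
print(r.hand_in())"
```

```text
the job is handed in; nothing more can be done
None
```

The job is handed in: the red tin is home in the keeper dock with its foot under the rails, and its lid is off and set open side down on the cork mat, about 3 mm from the middle by camera; nothing else was touched, and it took about 19 s.

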